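# Find the clear port of a dry-block heater with a temperature probe

### The job

Take the yellow-handled temperature probe out of its leaning holder and insert it upright into the one clear port of the dry-block heater, fully home so that the handle's shoulder rests on the aluminium block, then let go. Two of the three ports still have a spacer deep inside that stops the probe about halfway; they look alike from above, so feel for the clear one. Leave the other things on the bench where they are.

Things in the scene. Friction and masses are not known exactly. Their poses are not given: they have to be found in the camera images.
- probe: probe, 144 mm long, 90 g: steel stem 8 mm thick, 68 mm long, with a 6 mm tapered point, under a yellow square handle 22 x 22 x 76 mm. Origin at the stem's point; z runs along the stem to the handle, x and y are square to the handle's faces. Shoulder (handle's underside) at z = 68 mm, end at z = 144 mm. It starts in the holder, shoulder on its face, handle leaning about 0.5 rad from vertical (play 0.03)
- probe_tip (a point): the point of the probe's stem (same frame as probe)
- probe_grip (a point): point on the probe's axis inside the handle, 50 mm above the shoulder and 118 mm from the point: a good place to grip across two opposite flat faces; axes as probe
- holder: fixed holder: grey foot 130 x 90 x 14 mm with a white socket block 40 x 40 x 75 mm leaning 0.5 rad towards its own -x; origin at the middle of the foot's underside, z up
- holder_mouth (a point): centre of the socket's mouth in the holder's leaning face, about 89 mm above the table, axes as holder; the socket is 71 mm deep and 9.5 mm wide, so the probe is drawn out along its own axis by at least 70 mm
- heater: fixed dry-block heater, 200 x 230 mm, with an aluminium block whose face is 100 mm above the table; origin at the middle of its underside, z up, x away from its control panel. Three ports lie in a row along its y axis at x = 0, y = +56, 0 and -56 mm. Three red-capped tubes stand 50 mm behind the ports (+x), 24 mm tall above the block
- port_left (a point): left port (seen from the control panel): centre of its mouth in the block's face, 100 mm above the table; axes as heater. Vertical hole 11 mm wide in a painted blue ring, 2 mm chamfer, 76 mm deep if clear (the probe goes in 68 mm, to its shoulder); with a spacer inside the stem stops firmly after about 40 mm. A dark film of no resistance 3 mm down hides which; the clear one is random
- port_middle (a point): middle port (seen from the control panel): centre of its mouth in the block's face, 100 mm above the table; axes as heater. Vertical hole 11 mm wide in a painted blue ring, 2 mm chamfer, 76 mm deep if clear (the probe goes in 68 mm, to its shoulder); with a spacer inside the stem stops firmly after about 40 mm. A dark film of no resistance 3 mm down hides which; the clear one is random
- port_right (a point): right port (seen from the control panel): centre of its mouth in the block's face, 100 mm above the table; axes as heater. Vertical hole 11 mm wide in a painted blue ring, 2 mm chamfer, 76 mm deep if clear (the probe goes in 68 mm, to its shoulder); with a spacer inside the stem stops firmly after about 40 mm. A dark film of no resistance 3 mm down hides which; the clear one is random
- beaker: open glass beaker, 60 mm wide, 75 mm tall; loose bystander, origin at the middle of its underside, leave it alone
- jar: white ceramic jar, 48 mm wide, 60 mm tall, about 120 mm to one side of the probe holder; loose bystander, origin at the middle of its underside, leave it alone
- slide_box: green slide box, 100 x 35 x 32 mm; loose bystander, origin at the middle of its underside, leave it alone
- amber_bottle: amber bottle with a black cap, 60 mm wide, 130 mm tall; loose bystander, origin at the middle of its underside, leave it alone
- tube_rack: white rack of red-capped glass tubes, 70 x 220 mm, 107 mm tall; loose bystander, origin at the middle of its underside, leave it alone
There are look-alikes about, which are no part of the job. There is more than one size of the probe; the one meant has the size given above.

How it is judged:
On the way:
1. the probe is drawn clear of its holder (distance between probe_tip and holder_mouth above 0.085 m), for 0.1 s.
At the end, for the whole second after the job is handed in: The probe stands released and at rest, upright within 0.08 rad, in the clear port: its point within 6 mm sideways of a port's centre and at most 36 mm above the heater's underside (shoulder within 4 mm of the block's face; only the clear port allows this) (z of probe_tip in the frame of heater below 0.036 m and angle between probe's own z axis and vertical below 0.08 rad and (horizontal distance between probe_tip and port_left below 0.006 m or horizontal distance between probe_tip and port_middle below 0.006 m or horizontal distance between probe_tip and port_right below 0.006 m) and linear speed of probe below 0.02 m/s); the robot touches nothing.
It fails at once if a loose bystander is displaced by more than 30 mm (distance of any of beaker, jar, slide_box, amber_bottle, tube_rack from where it was at the start of the episode above 0.03 m).
It also fails if it takes over 59 s, if anything falls off the work surface, if the arm or the gripper's body presses on something with over 40 N, if the wrist force passes 120 N, or if a joint passes its speed limit or range.

### The arm

A 6-joint arm with a two-finger parallel gripper is mounted at the origin on the work surface. World frame = base frame: x ahead of the robot, y to its left, z up, the work surface at z = 0. Lengths are in m, angles in rad, forces in N, time in s.
With the tool pointing down it reaches from about 0.35 to 0.975 m from the base axis. Payload 4.9 kg.
Tool frame: the origin (TCP) lies at the very end of the fingers, on their centre line; the grasp point (between the pads) lies 19 mm behind it; z points along the fingers, x is the direction in which the jaws open and shut, and the axes are right-handed (so a half turn about z gives the same grasp; the last joint's range is limited). The gripper opens to 85 mm and grips with 20 to 120 N. Pads are 22 mm wide; open, the fingers measure 114 mm over their backs; the gripper's body (76 mm by 85 mm) begins 54 mm behind the grasp point. The pads swing forward as they close: fully open they stand 13 mm farther back than shut.
Start: joints at [1.118, 0.053, 1.613, -0, 1.476, -0.119], TCP at [0.205, 0.59, 0.231] pointing down, gripper open.
Joint ranges: [-3.01, 3.01], [-1.01, 2.22], [0.06, 2.58], [-1.02, 4.17], [0.09, 2.62], [-3.14, 3.14]. Speed limits (rad/s): [2.57, 2.57, 3.14, 3.14, 3.14, 3.14].

### API

Orientations are given as a rotation vector (axis times angle).
In Python, from station import monitor, imaging, ticket gives the robot as it stands.
- The arm moves only by the tool step_arm, never from a script. Its argument "targets" is one flat list of numbers, 4 for each row, row after row: the shift along the tool's x, y, z in m, then the turn about the tool's z in rad. In form: [tx, ty, tz, roll, tx, ty, tz, roll, ...]. A call has 1 to 12 rows; each row is the pose to reach, as a shift and turn from the pose measured when the call began, along the tool's axes at that moment; what a row does not reach only later rows make up. A row lasts 1/12 s, in which the tool goes at most 41.7 mm and 7.16 degrees, less where a joint would pass 70% of its speed; a pose out of reach is approached as far as the arm can. A call with a gripper value outside its range is refused whole. "grip" is the finger opening in m, from 0 to 0.0854, set as the call begins (left out, the last holds). The fingers move at their own pace and stop on an object; "force" is the grip in N (left out, the last holds). Time passes only in rows, so rows that repeat a pose let the fingers close. It gives the time, the measured TCP pose, the force and the opening at its end, in the units of the state.
- monitor.get_obs(): the state, without advancing time (a new reading comes with each control period).
- imaging.get_image(name): name is "side" or "top"; returns a dict with "color" (384x512x3 uint8, red, green, blue), "depth" (384x512 float32, m along the optical axis (not along the pixel's ray), 0 where there is no reading), "fov_y" (degrees; the focal length in pixels is half the picture's height over the tangent of half this angle, whatever the lens; pixels are square), "cx", "cy" (the principal point, pixels), "R" (3x3) and "t" (3): a world point X has camera coordinates R X + t. Camera axes: x right, y down, z forward; pixel columns grow to the right and rows downward; lengths in m; the calibration is good to about 2 mm. A picture is of the moment at which its call begins.
- ticket.finish_job(): hands the job in, once; it reports no verdict.
Trained networks look in a picture, given as the dict that the camera call returned (one of the last four; its "shot" number tells which), for a name from the list of things; names that differ only in an ending like _2 or _b are one class to them, and where a whole thing is asked for, a point or a joint stands for the part that bears it (a point fixed in the world has none). Each returns a list of dicts, best first, with "score" (0 to 1); they miss things now and then, are a little off and sometimes report something else, mostly with a low value. They report only what shows in the picture. A call takes as long as a camera call. They do not tell look-alikes from the thing itself.
- imaging.search_frame(name, picture): "uv" ([column, row] in pixels, amid what is visible of it).
- imaging.mark_of(name, picture): "uv" ([column, row] in pixels: a listed point, or the origin of a listed thing).
The state is a dict: "t": time; "q": joint angles; "dq": joint speeds; "effort": joint torques, N m; "tool_pos": TCP position; "tool_rot": TCP orientation; "contact_force": force on the tool from outside, world axes, zero at the start; "wrist_torque": the same for the moment, N m; "opening": finger opening in m.
Only numpy, scipy, OpenCV 4.12 (cv2) and the standard library are available. Lean on these libraries where they do the work, as an engineer would, in place of code of your own. Each camera call takes 0.05 s, during which the arm holds its last target.

## Working session

There is one attempt and no reset: what is moved stays moved. The work goes in short steps, Python scripts to look and compute and a tool call to move; the robot and the scene stay as the last step left them, time stands still between calls to the robot, and variables do not carry over. Pictures are saved under pics/ and viewed, and the job is handed in when it is done.

Besides the shell and the picture viewer there is one more tool, called after "Emit:" as name(argument=value, ...) on one line, values as JSON. step_arm: Moves the arm, as the interface text tells. Its arguments: {"type":"object","properties":{"targets":{"type":"array","items":{"type":"number"}},"grip":{"type":"number"},"force":{"type":"number"}},"required":["targets"]}

```bash
ls; mkdir -p pics
cat > h.py <<'E'
import numpy as np,cv2
from scipy.spatial.transform import Rotation as Ro
from station import monitor,imaging,ticket
def f(p): return p['color'].shape[0]/2/np.tan(np.radians(p['fov_y'])/2)
def px(p,uv,d=None):
    u,v=uv
    if d is None: d=p['depth'][int(round(v)),int(round(u))]
    F=f(p); c=np.array([(u-p['cx'])/F*d,(v-p['cy'])/F*d,d])
    return p['R'].T@(c-p['t'])
def proj(p,X):
    c=p['R']@np.array(X)+p['t']; F=f(p)
    return np.array([c[0]/c[2]*F+p['cx'],c[1]/c[2]*F+p['cy']])
def ray_z(p,uv,z):
    a=px(p,uv,0.0);b=px(p,uv,1.0);s=(z-a[2])/(b[2]-a[2]);return a+s*(b-a)
def cloud(p):
    H,W=p['depth'].shape;u,v=np.meshgrid(np.arange(W),np.arange(H));d=p['depth'];F=f(p)
    c=np.stack([(u-p['cx'])/F*d,(v-p['cy'])/F*d,d],-1)
    return (c-p['t'])@p['R']
def save(p,n): cv2.imwrite('pics/'+n,p['color'][:,:,::-1])
E
python3 - <<'E'
from h import *
import pickle
np.set_printoptions(precision=4,suppress=True)
o=monitor.get_obs();print(o)
P={}
for n in ['top','side']:
    p=imaging.get_image(n);save(p,n+'0.png');P[n]=p
    print(n,p['fov_y'],p['cx'],p['cy'],p['R'],p['t'])
    for k in ['probe','probe_tip','probe_grip','holder','holder_mouth','heater','port_left','port_middle','port_right','jar','beaker']:
        print(k,[(np.round(r['uv'],1).tolist(),round(r['score'],2)) for r in imaging.mark_of(k,p)][:4],'|',[(np.round(r['uv'],1).tolist(),round(r['score'],2)) for r in imaging.search_frame(k,p)][:4])
pickle.dump(P,open('P0.pkl','wb'))
E
```

```text
pics
{'t': 0.0, 'q': array([ 1.118 ,  0.0533,  1.6143, -0.    ,  1.476 , -0.119 ]), 'dq': array([-0.0007,  0.0009,  0.0004, -0.0024,  0.0009,  0.0002]), 'effort': array([ -0.0016, -39.3695, -37.017 ,  -0.0003,   0.0075,  -0.    ]), 'tool_pos': array([0.2045, 0.5899, 0.2301]), 'tool_rot': array([ 2.5588,  1.821 , -0.0028]), 'contact_force': array([ 0.6828, -0.8773,  0.499 ]), 'wrist_torque': array([ 0.0214, -0.0313, -0.0316]), 'opening': 0.08548598202280362}
top 50.02551934327823 261.2723645791627 180.31801834473754 [[-0.026  -0.9997 -0.0031]
 [-0.9902  0.0262 -0.1373]
 [ 0.1373 -0.0005 -0.9905]] [0.0109 0.5279 1.6962]
probe [([194.2, 240.0], 0.67), ([130.5, 214.1], 0.62)] | [([208.6, 186.8], 0.6), ([229.0, 239.5], 0.51), ([158.3, 213.1], 0.5)]
probe_tip [([133.4, 212.5], 0.8), ([193.8, 238.5], 0.55), ([324.3, 170.4], 0.29)] | [([224.1, 236.7], 0.78), ([166.5, 214.9], 0.59), ([208.0, 185.6], 0.51)]
probe_grip [([167.9, 211.2], 0.84), ([212.0, 191.3], 0.49), ([236.6, 235.3], 0.48), ([298.7, 171.0], 0.42)] | [([229.8, 241.9], 0.75), ([309.3, 173.0], 0.75), ([163.9, 212.7], 0.49), ([267.
[... 1234 characters left out ...]
, ([251.7, 225.9], 0.57)]
holder [([241.3, 248.3], 0.57)] | [([243.3, 249.3], 0.6)]
holder_mouth [([248.1, 227.2], 0.78)] | [([242.3, 247.9], 0.93)]
heater [([257.6, 170.3], 0.69)] | [([257.5, 165.3], 0.9)]
port_left [([258.7, 157.0], 0.78), ([203.7, 193.9], 0.4)] | [([226.1, 276.7], 0.65), ([258.8, 161.7], 0.61), ([254.0, 225.5], 0.36)]
port_middle [([258.5, 151.4], 0.97), ([199.8, 191.4], 0.64)] | [([257.1, 161.1], 0.73)]
port_right [([257.3, 142.2], 0.58)] | [([259.8, 162.0], 0.89), ([298.8, 127.7], 0.62)]
jar [([227.3, 278.2], 0.68)] | [([226.7, 272.4], 0.83)]
beaker [([196.3, 207.1], 0.77), ([200.4, 194.4], 0.66)] | [([195.2, 199.0], 0.91), ([226.4, 270.9], 0.7), ([250.9, 222.5], 0.61)]
```

Run:
```python
import cv2
for n,(x0,y0,x1,y1) in {'top':(110,90,410,290),'side':(170,110,350,384)}.items():
    a=cv2.imread(f'pics/{n}0.png');s=min(800/(x1-x0),600/(y1-y0))
    cv2.imwrite(f'pics/{n}0c.png',cv2.resize(a[y0:y1,x0:x1],None,fx=s,fy=s,interpolation=cv2.INTER_CUBIC))
```

```text
(no output)
```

View pics/top0.png

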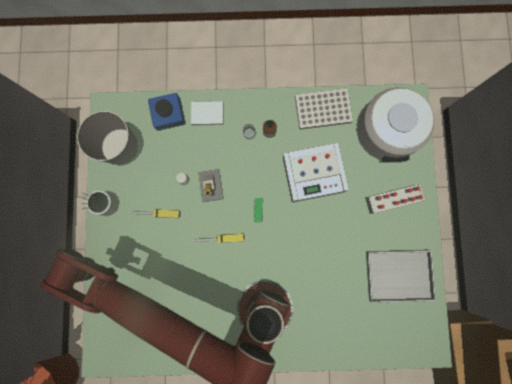

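View pics/side0.png

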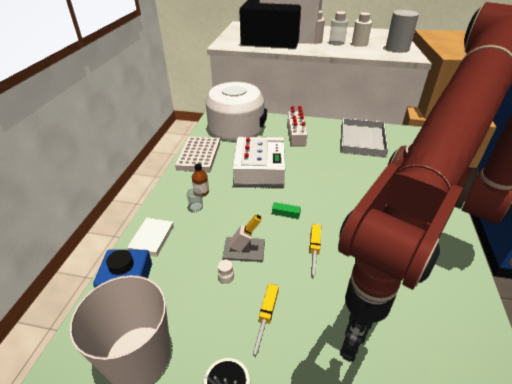

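```bash
sleep 1
```

```text
(no output)
```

View pics/top0c.png

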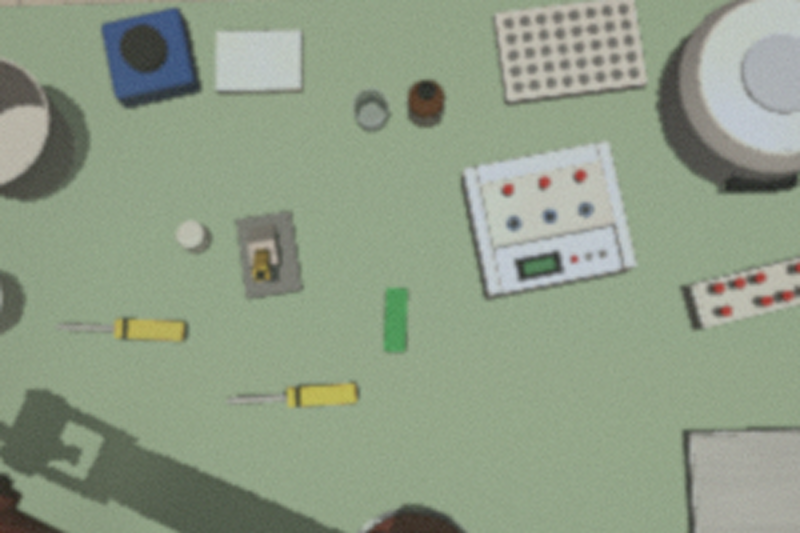

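View pics/side0c.png

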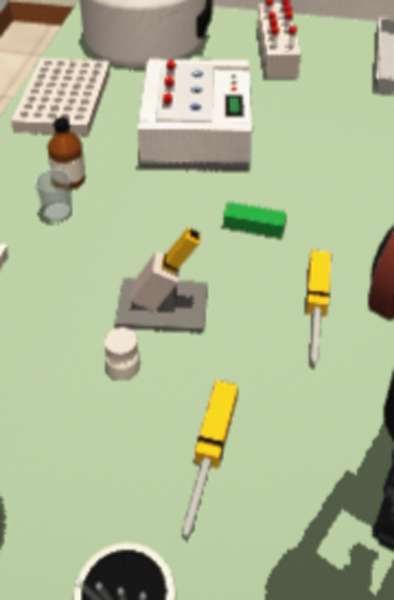

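Candidates for the probe:
- The one in the holder, top (208,187) and side (252,224).
- Loose yellow tool A lying on the bench, top (158,213) and side (267,310).
- Loose yellow tool B lying on the bench, top (229,239) and side (315,242).

The description says the probe starts in the leaning holder with its handle showing, so I choose the one in the holder. The crops confirm this. Next I measure it.

Run:
```python
from h import *
import pickle
np.set_printoptions(precision=4,suppress=True)
P=pickle.load(open('P0.pkl','rb'))
o=monitor.get_obs();print(Ro.from_rotvec(o['tool_rot']).as_matrix())
for n,(x0,y0,x1,y1) in {'top':(195,165,225,205),'side':(215,205,275,265)}.items():
    p=P[n];C=cloud(p);c=p['color'];hsv=cv2.cvtColor(c,cv2.COLOR_RGB2HSV)
    m=np.zeros(c.shape[:2],bool);m[y0:y1,x0:x1]=1
    y=m&(hsv[...,0]>15)&(hsv[...,0]<35)&(hsv[...,1]>130)&(p['depth']>0)
    X=C[y];print(n,'yellow',len(X),X.mean(0),X.min(0),X.max(0))
    U,S,V=np.linalg.svd(X-X.mean(0));print(S,V[0])
    # foot: gray at z~0.014
    g=m&(hsv[...,1]<60)&(abs(C[...,2]-.014)<.006)&(p['depth']>0)
    Y=C[g]; print('foot',len(Y)); r=cv2.minAreaRect((Y[:,:2]*1000).astype(np.float32));print(r)
    for k,z in [('holder_mouth',.089)]:
        for r in imaging.mark_of(k,p)[:1] if False else []: pass
for n,uv in [('top',(207.8,187.3)),('side',(248.1,227.2))]: print(ray_z(P[n],uv,.089),px(P[n],uv))
for n in P:
    p=P[n]; a=p['color']
    if n=='top': b=(190,160,230,210)
    else: b=(215,205,275,265)
    cv2.imwrite(f'pics/{n}_hold.png',cv2.resize(a[b[1]:b[3],b[0]:b[2],::-1],None,fx=10,fy=10,interpolation=cv2.INTER_CUBIC))
    b=(280,140,350,205) if n=='top' else (230,130,290,190)
    cv2.imwrite(f'pics/{n}_heat.png',cv2.resize(a[b[1]:b[3],b[0]:b[2],::-1],None,fx=10 if n=='side' else 9,fy=10 if n=='side' else 9,interpolation=cv2.INTER_CUBIC))
```

```text
[[ 0.3276  0.9448 -0.    ]
 [ 0.9448 -0.3276 -0.0001]
 [-0.0001 -0.     -1.    ]]
top yellow 21 [0.4868 0.2077 0.1445] [0.467  0.1986 0.116 ] [0.5036 0.216  0.161 ]
[0.0761 0.0208 0.0126] [-0.5417 -0.0887  0.8359]
foot 379
((526.2052612304688, 218.82382202148438), (124.56352996826172, 156.21510314941406), 89.23759460449219)
side yellow 177 [0.4867 0.2194 0.1271] [ 0.4597  0.0359 -0.0063] [0.5266 0.2292 0.1597]
[0.3764 0.2178 0.0944] [-0.3887  0.4036  0.8282]
foot 620
((515.8038330078125, 219.7109832763672), (129.5343475341797, 93.95980072021484), 7.2715959548950195)
[0.4978 0.2155 0.089 ] [0.4918 0.2093 0.137 ]
[0.5045 0.1976 0.089 ] [0.4977 0.2255 0.1183]
```

```bash
sleep 1
```

```text
(no output)
```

View pics/top_hold.png

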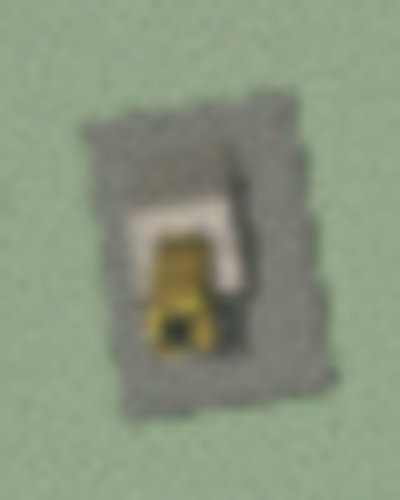

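View pics/side_hold.png

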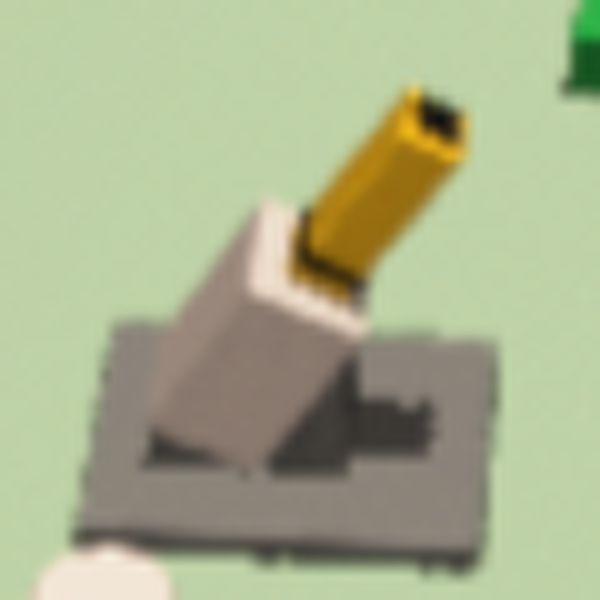

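View pics/top_heat.png

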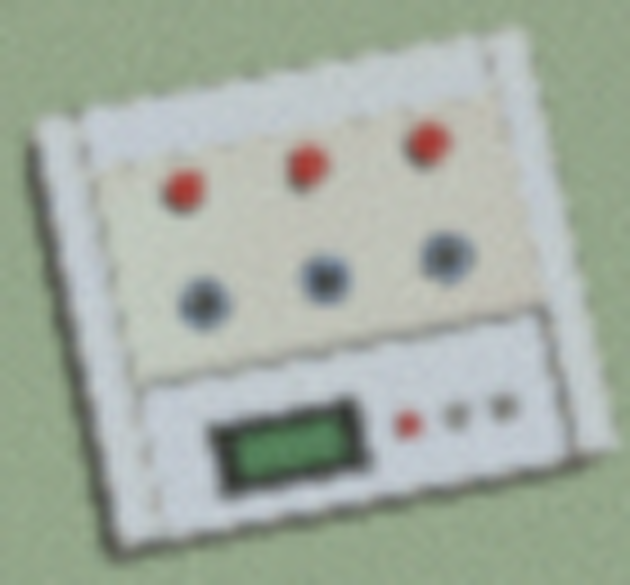

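View pics/side_heat.png

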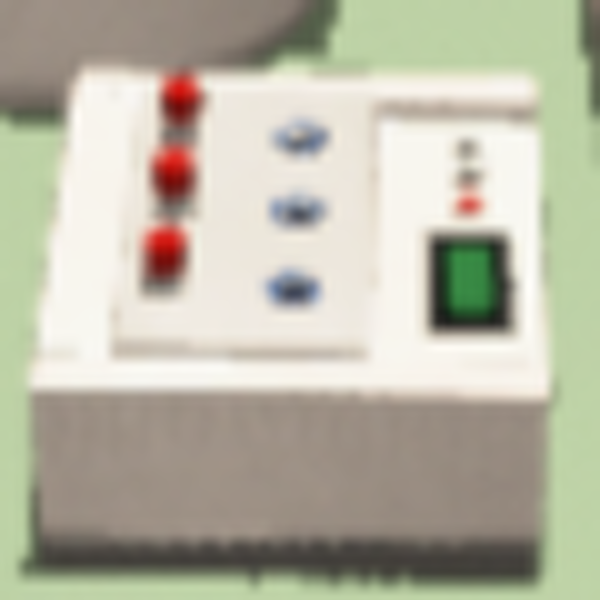

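```bash
cat >> h.py <<'E'
def tri(ps,uvs):
    A=[];b=[]
    for p,uv in zip(ps,uvs):
        o=px(p,uv,0.);d=px(p,uv,1.)-o;d/=np.linalg.norm(d);M=np.eye(3)-np.outer(d,d);A.append(M);b.append(M@o)
    X=np.linalg.solve(sum(A),sum(b)); return X,[np.round(proj(p,X)-uv,2) for p,uv in zip(ps,uvs)]
E
python3 - <<'E'
from h import *
import pickle
np.set_printoptions(precision=4,suppress=True)
P=pickle.load(open('P0.pkl','rb'));T,S=P['top'],P['side']
c=lambda x,y,s,o:np.array([(x+.5)/s-.5+o[0],(y+.5)/s-.5+o[1]])
print('end',tri([T,S],[c(178,330,10,(190,160)),c(440,115,10,(215,205))]))
tp=[c(204,302,9,(280,140)),c(326,280,9,(280,140)),c(447,257,9,(280,140))]
sp=[c(293,290,10,(230,130)),c(297,212,10,(230,130)),c(301,138,10,(230,130))]
a=[];b=[]
for t,s in zip(tp,sp):
    a.append(ray_z(T,t,.1));b.append(ray_z(S,s,.1));print(a[-1],b[-1],tri([T,S],[t,s]))
for q in (a,b):
    d=q[2]-q[0];print('dist',np.linalg.norm(d),'yaw(y axis dir)',np.arctan2(-d[0]*-1*1,-d[1])if 0 else np.arctan2(d[0],-d[1]))
# foot corners
for n,z,C in [('top',.014,[(85,128),(290,92),(338,385),(130,415)]),('side',.014,[(115,325),(497,340),(480,555),(80,535)])]:
    o=(190,160) if n=='top' else (215,205)
    W=[ray_z(P[n],c(*k,10,o),z)[:2] for k in C];print(n,np.array(W),np.mean(W,0))
    for i in range(4):
        d=W[(i+1)%4]-W[i];print(np.linalg.norm(d),np.arctan2(d[1],d[0]))
# expected mouth
E
```

```text
end (array([0.4687, 0.2088, 0.1549]), [array([0.01, 0.05]), array([-0.07, -0.01])])
[ 0.5444 -0.1701  0.1   ] [ 0.5419 -0.1669  0.1   ] (array([ 0.5436, -0.1704,  0.0977]), [array([0.03, 0.26]), array([-0.27, -0.05])])
[ 0.553  -0.2255  0.1   ] [ 0.5511 -0.2217  0.1   ] (array([ 0.5526, -0.226 ,  0.0972]), [array([0.02, 0.18]), array([-0.18, -0.03])])
[ 0.562  -0.2807  0.1   ] [ 0.5602 -0.2769  0.1   ] (array([ 0.5618, -0.2812,  0.0973]), [array([0.02, 0.17]), array([-0.17, -0.03])])
dist 0.11201347381292828 yaw(y axis dir) 0.15836753579222312
dist 0.11142417485269111 yaw(y axis dir) 0.1651132916789877
top [[0.5727 0.2665]
 [0.586  0.1786]
 [0.4595 0.1598]
 [0.449  0.2481]] [0.5168 0.2133]
0.08890133317574705 -1.4207989791909077
0.12789856778523995 -2.993457702347173
0.08892781932430602 1.6884557792474424
0.12502329905711823 0.14825215020941512
side [[0.5845 0.1855]
 [0.4575 0.1672]
 [0.4462 0.2575]
 [0.5717 0.2744]] [0.515  0.2211]
0.12825145607791538 -2.998270818479383
0.09108769722283094 1.6955161055358325
0.12659569677373306 0.13337269078168168
0.08981244557026868 -1.4278340848205957
```

```bash
cat >> h.py <<'E'
np.set_printoptions(precision=4,suppress=True)
def go(target,yaw=None):
    o=monitor.get_obs();R=Ro.from_rotvec(o['tool_rot']).as_matrix()
    cy=np.arctan2(R[1,0],R[0,0]); d=R.T@(np.array(target)-o['tool_pos'])
    r=0 if yaw is None else -((yaw-cy+np.pi)%(2*np.pi)-np.pi)
    print('t',round(o['t'],2),'pos',o['tool_pos'],'yaw',round(cy,4),'F',o['contact_force'],'M',o['wrist_torque'],'open',round(o['opening'],4),'q',o['q'],'tilt',R[:,2]); print('  shift',d,'roll',round(r,4))
E
python3 - <<'E'
from h import *
go((.481,.2106,.2),1.7138)
E
```

```text
t 2.3 pos [0.2047 0.5905 0.2313] yaw 1.2371 F [ 0.0454 -0.0022  0.0784] M [ 0.0404  0.0345 -0.0217] open 0.0853 q [ 1.118   0.0527  1.6129  0.      1.4761 -0.119 ] tilt [-0.     -0.0001 -1.    ]
  shift [-0.2684  0.3855  0.0313] roll -0.4767
```

Emit:
step_arm(targets=[-0.022,0.032,0,-0.1,-0.045,0.064,0,-0.2,-0.067,0.096,0,-0.3,-0.089,0.128,0,-0.4,-0.112,0.16,0,-0.4767,-0.134,0.193,0,-0.4767,-0.157,0.225,0,-0.4767,-0.179,0.257,0,-0.4767,-0.201,0.289,0,-0.4767,-0.224,0.321,0.01,-0.4767,-0.246,0.353,0.02,-0.4767,-0.2684,0.3855,0.0313,-0.4767], grip=0.06, force=20)

```text
t: 3.3
tool_pos: [0.4823, 0.209, 0.2006]
tool_rot: [2.056, 2.373, 0.003]
contact_force: [1.3, 0.2, 0.3]
opening: 0.0601
```

Run:
```python
from h import *
go((.481,.2106,.111),1.7138)
for n in ['top','side']:
    p=imaging.get_image(n);save(p,n+'1.png');b=(170,140,260,230) if n=='top' else (200,160,300,260)
    cv2.imwrite(f'pics/{n}1c.png',cv2.resize(p['color'][b[1]:b[3],b[0]:b[2],::-1],None,fx=5,fy=5,interpolation=cv2.INTER_CUBIC))
```

```text
t 3.3 pos [0.4823 0.209  0.2006] yaw 1.7137 F [1.3365 0.1881 0.2609] M [ 0.0582 -0.0085  0.0213] open 0.0601 q [ 0.2673 -0.1681  1.8763  0.0001  1.4312 -1.4465] tilt [ 0.0021  0.0007 -1.    ]
  shift [ 0.0017 -0.0012  0.0896] roll -0.0001
```

View pics/side1c.png

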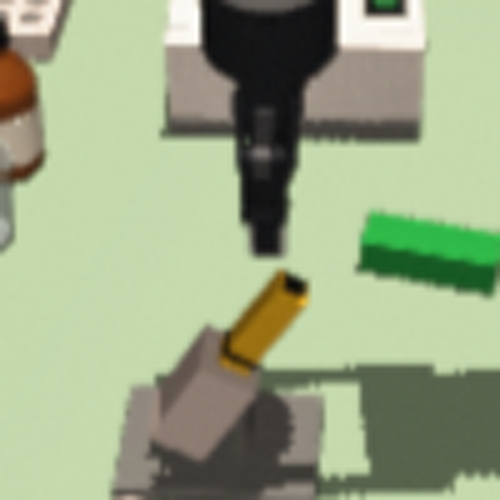

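Run:
```python
from h import *
import pickle
P=pickle.load(open('P0.pkl','rb'));S=P['side'];T=P['top']
for y in (.03,.037,.045):
    for z in (.2,.206): print(y,z,(proj(S,np.array([.4823,.209,z])+y*np.array([-.1425,.99,0]))-[200,160])*5)
print((proj(S,(.4687,.2088,.1549))-[200,160])*5)
```

```text
0.03 0.2 [266.2975 256.6331]
0.03 0.206 [266.1898 248.9362]
0.037 0.2 [265.5084 265.029 ]
0.037 0.206 [265.3972 257.3225]
0.045 0.2 [264.5962 274.7344]
0.045 0.206 [264.4809 267.0173]
[292.4941 280.2491]
```

View pics/top1c.png

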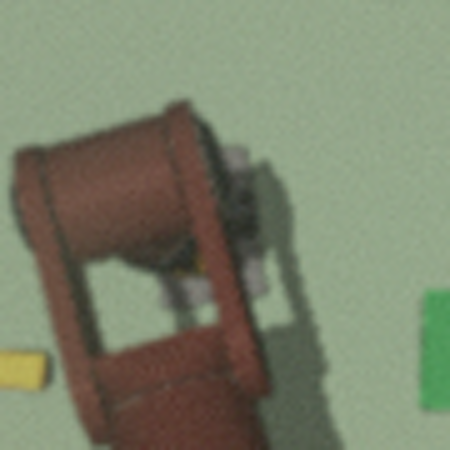

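Emit:
step_arm(targets=[0.0015,-0.001,0.02,0,0.0015,-0.001,0.04,0,0.0015,-0.001,0.06,0,0.0015,-0.001,0.075,0,0.0015,-0.001,0.085,0,0.0015,-0.001,0.0896,0,0.0015,-0.001,0.0896,0], grip=0.06)

```text
t: 3.98
tool_pos: [0.4804, 0.2075, 0.1075]
tool_rot: [-2.064, -2.367, 0.007]
contact_force: [0.1, -0.3, 0.2]
opening: 0.0599
```

Run:
```python
from h import *
go((.481,.2106,.111),1.7138)
p=imaging.get_image('side');b=(200,160,300,260)
cv2.imwrite('pics/side2c.png',cv2.resize(p['color'][b[1]:b[3],b[0]:b[2],::-1],None,fx=6,fy=6,interpolation=cv2.INTER_CUBIC))
```

```text
t 3.98 pos [0.4804 0.2075 0.1075] yaw 1.7076 F [ 0.1436 -0.2603  0.1527] M [ 0.0504  0.0037 -0.039 ] open 0.0599 q [ 0.2663 -0.077   1.9559 -0.0016  1.2672 -1.4408] tilt [-0.0039 -0.0027 -1.    ]
  shift [ 0.003   0.001  -0.0035] roll -0.0062
```

View pics/side2c.png

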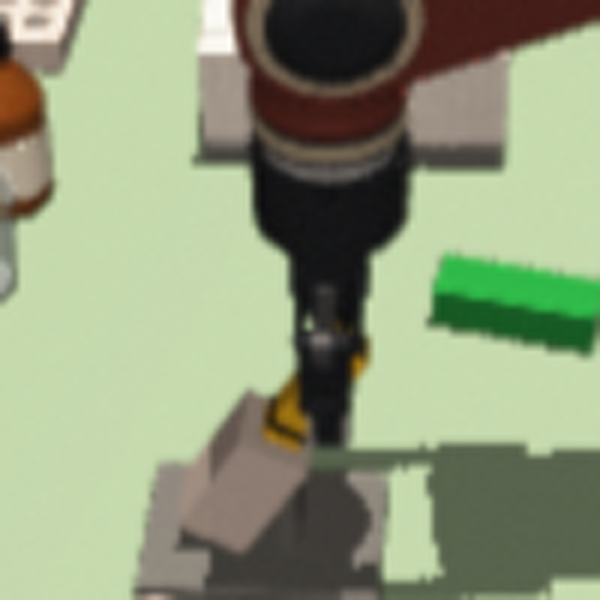

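Finger straddles the handle near its middle (crop 330,370). I close now.

Emit:
step_arm(targets=[0.002,0,-0.003,0,0.002,0,-0.003,0,0.002,0,-0.003,0,0.002,0,-0.003,0,0.002,0,-0.003,0,0.002,0,-0.003,0], grip=0.015, force=40)

```text
t: 4.53
tool_pos: [0.4817, 0.2106, 0.1132]
tool_rot: [2.064, 2.368, 0.0]
contact_force: [-1.3, 3.4, 6.6]
opening: 0.0216
```

Run:
```python
from h import *
o=monitor.get_obs(); d=np.array([-.4745,-.0683,.8776]); d/=np.linalg.norm(d)
go(o['tool_pos']+.1*d)
```

```text
t 4.53 pos [0.4817 0.2106 0.1132] yaw 1.7077 F [-1.3219  3.3925  6.5993] M [0.6526 0.1547 0.0865] open 0.0216 q [ 0.2705 -0.0813  1.9495 -0.      1.2732 -1.4372] tilt [ 0.0001  0.     -1.    ]
  shift [-0.0003 -0.0479 -0.0878] roll 0
```

Emit:
step_arm(targets=[0,-0.0024,-0.0044,0,0,-0.0048,-0.0088,0,0,-0.0096,-0.0175,0,0,-0.0144,-0.0263,0])

```text
t: 4.87
tool_pos: [0.4668, 0.2083, 0.1399]
tool_rot: [-2.064, -2.368, 0.001]
contact_force: [1.0, 0.9, -1.4]
opening: 0.0215
```

Run:
```python
from h import *
o=monitor.get_obs(); d=np.array([-.4745,-.0683,.8776]); d/=np.linalg.norm(d)
print(o['tool_pos']-[.4817,.2106,.1132]);go(np.array([.4817,.2106,.1132])+.1*d)
```

```text
[-0.0149 -0.0023  0.0267]
t 4.87 pos [0.4668 0.2083 0.1399] yaw 1.7076 F [ 1.0281  0.9091 -1.4273] M [ 0.203  -0.1542  0.0382] open 0.0215 q [ 0.2743 -0.1474  1.9626 -0.0003  1.3273 -1.4332] tilt [-0.0007 -0.0005 -1.    ]
  shift [-0.0001 -0.0329 -0.0611] roll 0
```

Emit:
step_arm(targets=[0,-0.0066,-0.0122,0,0,-0.0132,-0.0244,0,0,-0.0197,-0.0367,0,0,-0.0263,-0.0489,0,0,-0.0329,-0.0611,0,0,-0.0329,-0.08,0,0,-0.0329,-0.1,0,0,-0.0329,-0.12,0,0,-0.0329,-0.12,0])

```text
t: 5.62
tool_pos: [0.4354, 0.2039, 0.2651]
tool_rot: [2.062, 2.364, 0.007]
contact_force: [-0.2, 0.6, 0.3]
opening: 0.0216
```

Run:
```python
from h import *
go((.5,0,.3))
for n in ['top','side']:
    p=imaging.get_image(n);save(p,n+'3.png')
    for k in ['probe_tip','probe_grip','jar']: print(n,k,[(np.round(r['uv'],1).tolist(),round(r['score'],2)) for r in imaging.mark_of(k,p)][:4])
b=(190,90,310,240)
cv2.imwrite('pics/side3c.png',cv2.resize(p['color'][b[1]:b[3],b[0]:b[2],::-1],None,fx=4,fy=4,interpolation=cv2.INTER_CUBIC))
```

```text
t 5.62 pos [0.4354 0.2039 0.2651] yaw 1.7073 F [-0.1648  0.6381  0.292 ] M [ 0.0225 -0.0106  0.002 ] open 0.0216 q [ 0.2838 -0.3252  1.8989 -0.0013  1.5618 -1.4235] tilt [ 0.0062  0.0005 -1.    ]
  shift [-0.2108  0.0365 -0.0346] roll 0
top probe_tip []
top probe_grip [([167.3, 209.3], 0.77), ([235.7, 240.2], 0.45)]
top jar [([182.2, 180.9], 0.49)]
side probe_tip [([252.8, 355.5], 0.76), ([309.4, 272.8], 0.71), ([248.4, 212.2], 0.46)]
side probe_grip [([314.1, 235.6], 0.95), ([272.7, 186.1], 0.66), ([269.2, 298.2], 0.65)]
side jar [([226.2, 279.7], 0.8)]
```

View pics/side3c.png

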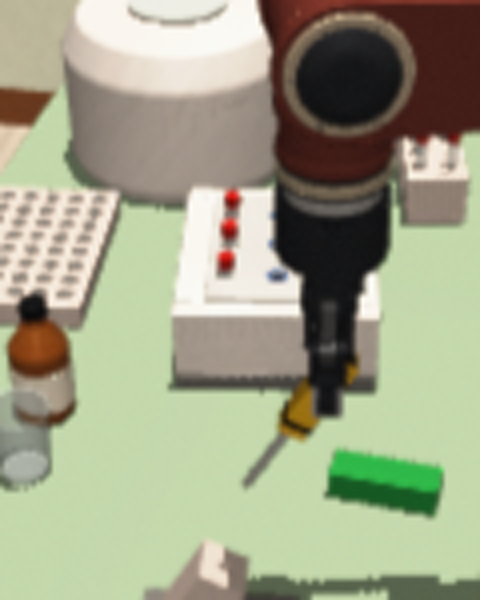

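```bash
cat >> h.py <<'E'
def plane_pt(p,uv,o,n):
    a=px(p,uv,0.);b=px(p,uv,1.)-a;return a+b*(np.dot(n,o-a)/np.dot(n,b))
def tip_from(p,uv,tcp,yaw):
    n=np.array([np.cos(yaw),np.sin(yaw),0]);e=np.array([np.sin(yaw),-np.cos(yaw),0])
    g=np.array(tcp)+[0,0,.019];X=plane_pt(p,uv,g,n);d=X-g
    print('tip',X,'along e',d@e,'dz',d[2],'len',np.linalg.norm(d),'tilt',np.arctan2(d@e,-d[2]));return X
E
python3 - <<'E'
from h import *
p=imaging.get_image('side');o=monitor.get_obs()
tip_from(p,((246.5)/4-.5+190,486.5/4-.5+90),o['tool_pos'],1.7073)
d=np.array([-.4745,-.0683,.8776]);g=o['tool_pos']+[0,0,.019];print(g-.118*d,proj(p,g-.118*d))
E
```

```text
tip [0.4905 0.2115 0.1736] along e 0.05725654556106848 dz -0.10403673849823308 len 0.11875165248086633 tilt 0.5031113431917291
[0.4898 0.2118 0.1741] [251.3448 211.0999]
```

Run:
```python
from h import *
o=monitor.get_obs();tip=np.array([.4902,.2117,.1738]);off=tip-o['tool_pos']
go(np.array([.5445,-.1692,.125])-off,1.732)
```

```text
t 6.07 pos [0.4338 0.2037 0.2586] yaw 1.7075 F [ 0.3264 -0.3699 -1.1927] M [ 0.0391  0.0194 -0.0086] open 0.0213 q [ 0.2838 -0.32    1.9054 -0.0004  1.5592 -1.4237] tilt [-0.0028 -0.0013 -1.    ]
  shift [-0.3847  0.002   0.0491] roll -0.0245
```

Emit:
step_arm(targets=[-0.025,0,0,-0.0245,-0.06,0,0,-0.0245,-0.098,0,0,-0.0245,-0.136,0,0,-0.0245,-0.174,0,0,-0.0245,-0.212,0,0,-0.0245,-0.25,0,0,-0.0245,-0.288,0.001,0,-0.0245,-0.325,0.001,0,-0.0245,-0.36,0.002,0.005,-0.0245,-0.38,0.002,0.015,-0.0245,-0.3847,0.002,0.02,-0.0245])

```text
t: 7.07
tool_pos: [0.4877, -0.1801, 0.2374]
tool_rot: [-2.038, -2.387, 0.006]
contact_force: [-0.3, 1.3, -1.4]
opening: 0.0214
```

Emit:
step_arm(targets=[0,0,0,0,0,0,0,0,0,0,0,0])

```text
t: 7.32
tool_pos: [0.4877, -0.1791, 0.2374]
tool_rot: [-2.037, -2.388, 0.006]
contact_force: [-0.9, -0.9, -2.2]
opening: 0.0215
```

Run:
```python
from h import *
ps=[imaging.get_image(n) for n in ('top','side')]
o=monitor.get_obs();np.save('o.npy',o['tool_pos']);tip=np.array([.4902,.2117,.1738]);off=tip-[.4338,.2037,.2586]
print('exp tip',o['tool_pos']+off,[proj(p,o['tool_pos']+off) for p in ps])
go(np.array([.5445,-.1692,.125])-off,1.732)
import pickle;pickle.dump(ps,open('P4.pkl','wb'))
for p,n,b in zip(ps,('top','side'),[(270,130,350,230),(210,80,310,200)]):
    cv2.imwrite(f'pics/{n}4c.png',cv2.resize(p['color'][b[1]:b[3],b[0]:b[2],::-1],None,fx=5,fy=5,interpolation=cv2.INTER_CUBIC))
```

```text
exp tip [ 0.5444 -0.171   0.1533] [array([303.7658, 171.011 ]), array([258.4201, 146.4492])]
t 7.42 pos [ 0.488  -0.179   0.2381] yaw 1.7298 F [ 0.2676  0.144  -1.0792] M [ 0.0203 -0.018   0.0554] open 0.0216 q [-0.4932 -0.204   1.8446 -0.0032  1.5038 -2.2227] tilt [-0.004  -0.0015 -1.    ]
  shift [0.0018 0.0005 0.0283] roll -0.0022
```

View pics/side4c.png

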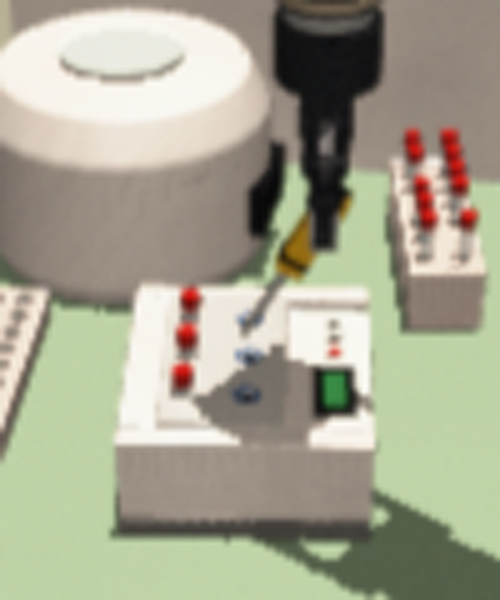

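View pics/top4c.png

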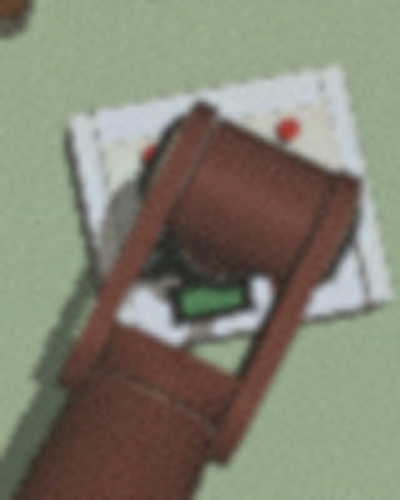

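Emit:
step_arm(targets=[0.0018,0.0005,0.01,0,0.0018,0.0005,0.02,0,0.0018,0.0005,0.03,0,0.0018,0.0005,0.04,0,0.0018,0.0005,0.045,0,0.0018,0.0005,0.047,0,0.0018,0.0005,0.047,0,0.0018,0.0005,0.047,0], force=30)

```text
t: 8.08
tool_pos: [0.4881, -0.1774, 0.1911]
tool_rot: [-2.037, -2.389, 0.006]
contact_force: [-0.5, -0.0, -1.0]
opening: 0.0217
```

```bash
cat > look.py <<'E'
from h import *
import sys
n=sys.argv[1]
p=imaging.get_image('side');o=monitor.get_obs();off=np.array([.4902,.2117,.1738])-[.4338,.2037,.2586]
print('exp tip',o['tool_pos']+off);go(o['tool_pos'],1.732)
b=(210,80,310,200);cv2.imwrite(f'pics/side{n}.png',cv2.resize(p['color'][b[1]:b[3],b[0]:b[2],::-1],None,fx=5,fy=5,interpolation=cv2.INTER_CUBIC))
E
python3 look.py 5
```

```text
exp tip [ 0.5447 -0.1695  0.1067]
t 8.13 pos [ 0.4883 -0.1775  0.1915] yaw 1.7296 F [-0.3173 -0.6895 -1.1063] M [-0.0395  0.0584  0.07  ] open 0.0216 q [-0.4902 -0.1732  1.8961 -0.0032  1.4207 -2.2194] tilt [-0.0032 -0.0019 -1.    ]
  shift [0. 0. 0.] roll -0.0024
```

View pics/side5.png

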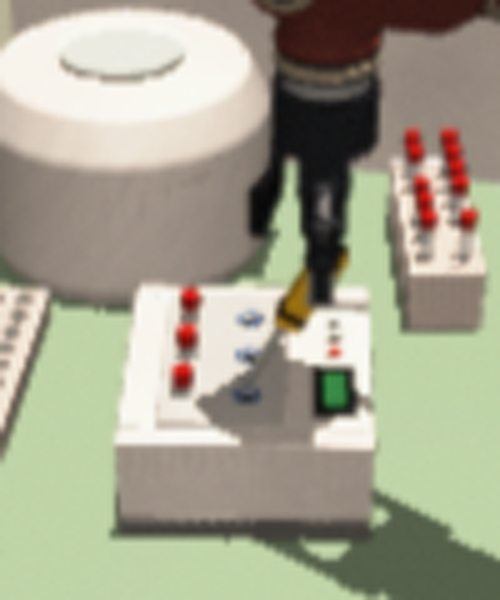

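Emit:
step_arm(targets=[0,0,0.003,0,0,0,0.006,0,0,0,0.009,0,0,0,0.012,0,0,0,0.012,0])

```text
t: 8.55
tool_pos: [0.488, -0.1777, 0.1793]
tool_rot: [-2.037, -2.389, 0.007]
contact_force: [-1.2, -0.8, -1.1]
opening: 0.0215
```

```bash
python3 look.py 6
```

```text
exp tip [ 0.5443 -0.1696  0.0944]
t 8.6 pos [ 0.4879 -0.1776  0.1792] yaw 1.7295 F [-0.8555 -0.5172 -1.4343] M [-0.1573  0.1917 -0.0183] open 0.0217 q [-0.4905 -0.1631  1.9083 -0.0037  1.399  -2.2193] tilt [-0.004  -0.0019 -1.    ]
  shift [0. 0. 0.] roll -0.0025
```

Emit:
step_arm(targets=[0,0.0027,-0.0014,0,0,0.0053,-0.0027,0,0,0.0106,-0.0051,0,0,0.0161,-0.0073,0,0,0.0217,-0.0092,0,0,0.0274,-0.0105,0,0,0.0274,-0.0105,0], force=20)

```text
t: 9.18
tool_pos: [0.5162, -0.1731, 0.1901]
tool_rot: [-2.037, -2.39, 0.005]
contact_force: [-3.6, -0.2, 0.6]
opening: 0.0217
```

```bash
python3 look.py 7
```

```text
exp tip [ 0.5724 -0.1651  0.1051]
t 9.23 pos [ 0.516  -0.1731  0.1899] yaw 1.73 F [-2.7356  0.5393  0.1157] M [-0.0132  0.6171  0.0623] open 0.0216 q [-0.4589 -0.1102  1.8423 -0.003   1.4109 -2.1885] tilt [-0.0025 -0.0021 -1.    ]
  shift [0. 0. 0.] roll -0.002
```

View pics/side7.png

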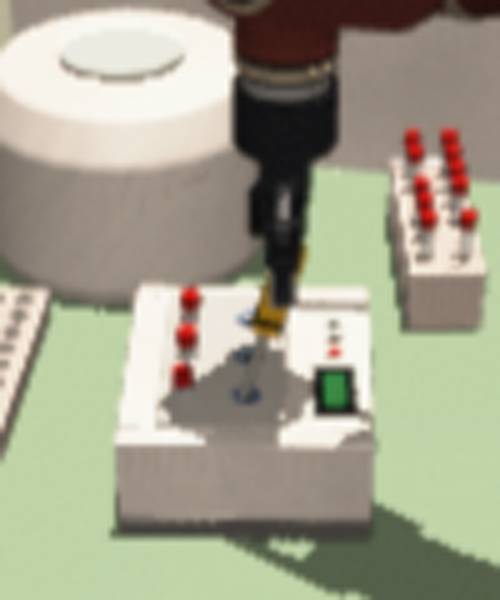

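The probe pivots in the grip with its tip held in the left port (crop 246,393). I continue to upright.

Emit:
step_arm(targets=[0,0.0058,-0.001,0,0,0.0116,-0.002,0,0,0.0174,-0.0025,0,0,0.0233,-0.0028,0,0,0.0292,-0.003,0,0,0.0292,-0.003,0])

```text
t: 9.73
tool_pos: [0.5462, -0.1684, 0.1933]
tool_rot: [2.037, 2.391, -0.004]
contact_force: [-2.6, 1.0, 2.1]
opening: 0.0213
```

```bash
python3 look.py 8
```

```text
exp tip [ 0.6023 -0.1604  0.1083]
t 9.78 pos [ 0.5459 -0.1684  0.1931] yaw 1.7305 F [-1.4316 -0.4238  0.9155] M [-0.0332  0.4418 -0.0293] open 0.0215 q [-0.4283 -0.048   1.7782 -0.0023  1.4111 -2.1584] tilt [-0.0008 -0.0022 -1.    ]
  shift [0. 0. 0.] roll -0.0015
```

View pics/side8.png

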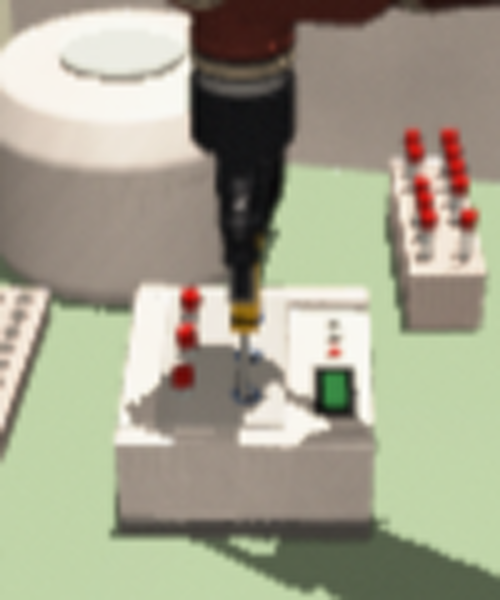

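Emit:
step_arm(targets=[0,-0.001,0.004,0,0,-0.001,0.008,0,0,-0.001,0.012,0,0,-0.001,0.016,0,0,-0.001,0.02,0,0,-0.001,0.024,0,0,-0.001,0.024,0])

```text
t: 10.37
tool_pos: [0.5446, -0.1683, 0.1676]
tool_rot: [-2.037, -2.391, 0.003]
contact_force: [-0.7, -0.0, -0.4]
opening: 0.0215
```

```bash
python3 look.py 9
```

```text
exp tip [ 0.6012 -0.1604  0.0834]
t 10.42 pos [ 0.5448 -0.1684  0.1682] yaw 1.7304 F [ 0.6839  0.309  -1.4127] M [ 0.0325  0.0151 -0.0172] open 0.0214 q [-0.4294 -0.0295  1.803  -0.0019  1.3685 -2.1594] tilt [-0.0012 -0.0016 -1.    ]
  shift [0. 0. 0.] roll -0.0016
```

View pics/side9.png

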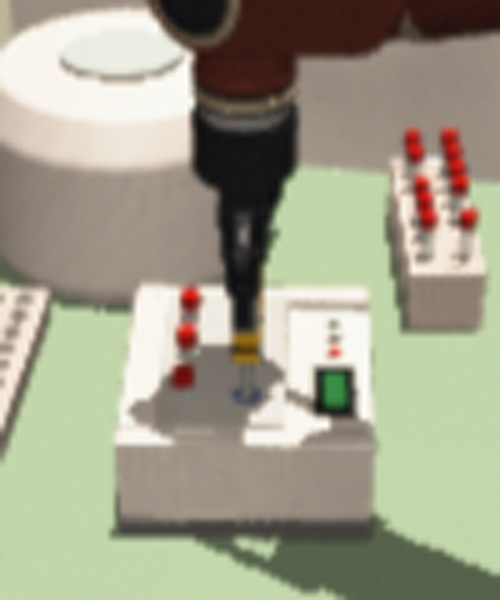

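Emit:
step_arm(targets=[0,0,0.003,0,0,0,0.006,0,0,0,0.009,0,0,0,0.012,0,0,0,0.014,0,0,0,0.014,0])

```text
t: 10.92
tool_pos: [0.5457, -0.1687, 0.1575]
tool_rot: [2.036, 2.39, -0.002]
contact_force: [-5.8, 1.3, 11.4]
opening: 0.0214
```

```bash
python3 look.py 10
```

```text
exp tip [ 0.6021 -0.1607  0.0727]
t 10.97 pos [ 0.5457 -0.1687  0.1575] yaw 1.7305 F [-4.4224  2.1059 12.6   ] M [0.4627 1.2131 0.0004] open 0.0214 q [-0.4292 -0.0189  1.8111 -0.0018  1.348  -2.1594] tilt [ 0.0006 -0.0022 -1.    ]
  shift [0. 0. 0.] roll -0.0015
```

Emit:
step_arm(targets=[0,-0.001,-0.01,0,0,-0.001,-0.02,0,0,-0.001,-0.03,0,0,-0.001,-0.04,0,0,-0.001,-0.05,0,0,-0.001,-0.057,0,0,-0.001,-0.057,0,0,-0.001,-0.057,0], force=30)

```text
t: 11.63
tool_pos: [0.5449, -0.1688, 0.2152]
tool_rot: [2.035, 2.389, -0.001]
contact_force: [-0.6, 0.0, -1.3]
opening: 0.0217
```

```bash
python3 look.py 11; python3 -c "
from h import *
go((.5446+.0089,-.1684-.0553,.216),1.732)"
```

```text
exp tip [ 0.6009 -0.1607  0.1295]
t 11.68 pos [ 0.5445 -0.1687  0.2143] yaw 1.7305 F [-0.3343  0.5535 -1.5888] M [-0.0082  0.0471  0.0012] open 0.0214 q [-0.4301 -0.0673  1.7608 -0.0017  1.4469 -2.1604] tilt [ 0.0004 -0.002  -1.    ]
  shift [0. 0. 0.] roll -0.0015
t 11.68 pos [ 0.5445 -0.1687  0.2143] yaw 1.7305 F [-0.3343  0.5535 -1.5888] M [-0.0082  0.0471  0.0012] open 0.0214 q [-0.4301 -0.0673  1.7608 -0.0017  1.4469 -2.1604] tilt [ 0.0004 -0.002  -1.    ]
  shift [-0.0558  0.0001 -0.0016] roll -0.0015
```

View pics/side11.png

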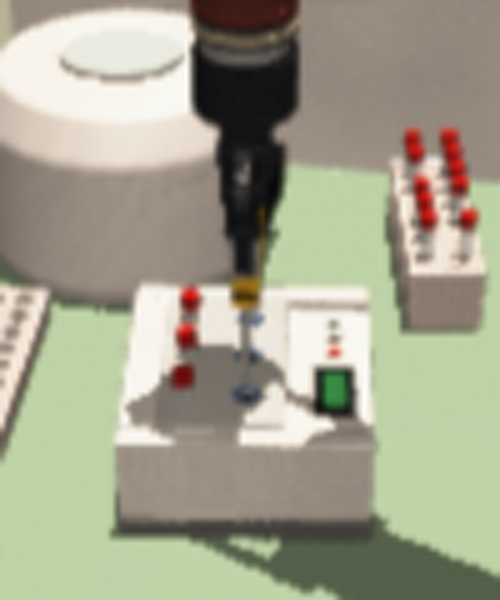

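Emit:
step_arm(targets=[-0.012,0,-0.001,0,-0.03,0,-0.001,0,-0.048,0,-0.001,0,-0.0558,0,-0.001,0,-0.0558,0,-0.001,0,-0.0558,0,-0.001,0])

```text
t: 12.18
tool_pos: [0.5532, -0.2243, 0.2149]
tool_rot: [2.039, 2.39, -0.002]
contact_force: [-0.2, -0.4, -0.8]
opening: 0.0218
```

```bash
python3 look.py 12;  python3 -c "
from h import *
go((.5446+.0089,-.1684-.0553,.216),1.732)"
```

```text
exp tip [ 0.6096 -0.2158  0.1302]
t 12.23 pos [ 0.5532 -0.2238  0.215 ] yaw 1.73 F [ 0.4149 -0.8253 -1.8266] M [0.0167 0.0223 0.0384] open 0.0215 q [-0.5085 -0.0033  1.6973 -0.0012  1.4474 -2.2383] tilt [-0.0003 -0.0012 -1.    ]
  shift [0. 0. 0.] roll -0.002
t 12.23 pos [ 0.5532 -0.2238  0.215 ] yaw 1.73 F [ 0.4149 -0.8253 -1.8266] M [0.0167 0.0223 0.0384] open 0.0215 q [-0.5085 -0.0033  1.6973 -0.0012  1.4474 -2.2383] tilt [-0.0003 -0.0012 -1.    ]
  shift [ 0.      0.0003 -0.001 ] roll -0.002
```

View pics/side12.png

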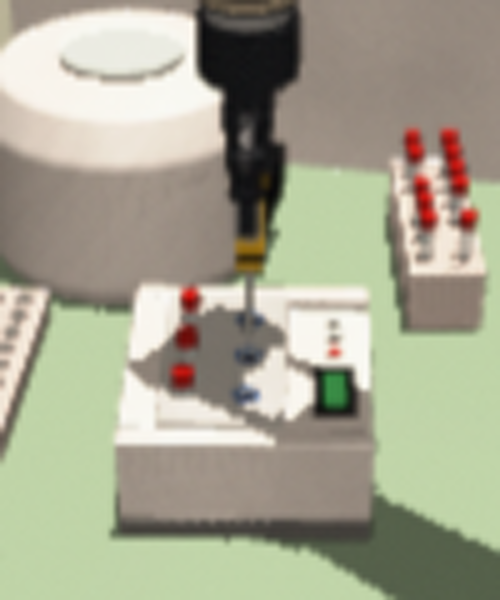

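Tip (crop 249,338) is just above the middle port (249,355). I lower it 22 mm first.

Emit:
step_arm(targets=[0,0,0.005,0,0,0,0.01,0,0,0,0.014,0,0,0,0.018,0,0,0,0.022,0,0,0,0.026,0,0,0,0.03,0,0,0,0.03,0])

```text
t: 12.9
tool_pos: [0.5527, -0.2234, 0.1837]
tool_rot: [-2.037, -2.39, 0.002]
contact_force: [-0.4, -0.7, -0.8]
opening: 0.0216
```

```bash
python3 look.py 13
```

```text
exp tip [ 0.6093 -0.2156  0.0994]
t 12.95 pos [ 0.5529 -0.2236  0.1842] yaw 1.73 F [-0.7409  0.232  -0.6764] M [ 0.0186  0.0202 -0.0351] open 0.0216 q [-0.5085  0.0192  1.7269 -0.0012  1.3965 -2.2383] tilt [-0.0014 -0.0005 -1.    ]
  shift [0. 0. 0.] roll -0.002
```

In without force. I continue past the spacer depth (TCP about 0.158).

Emit:
step_arm(targets=[0,0,0.006,0,0,0,0.012,0,0,0,0.018,0,0,0,0.022,0,0,0,0.025,0,0,0,0.028,0,0,0,0.031,0,0,0,0.031,0])

```text
t: 13.62
tool_pos: [0.5539, -0.2237, 0.1574]
tool_rot: [2.037, 2.39, -0.0]
contact_force: [-3.9, 3.0, 14.5]
opening: 0.0215
```

```bash
python3 look.py 14
```

```text
exp tip [ 0.6103 -0.2157  0.0726]
t 13.67 pos [ 0.5539 -0.2237  0.1574] yaw 1.7302 F [-3.5277  3.1301 13.527 ] M [ 0.9441  1.1567 -0.0188] open 0.0213 q [-0.5082  0.0432  1.7487 -0.0003  1.3488 -2.2383] tilt [ 0.0007 -0.0007 -1.    ]
  shift [0. 0. 0.] roll -0.0018
```

Middle port is blocked at the same depth, so the right one should be clear.

Emit:
step_arm(targets=[0,-0.001,-0.01,0,0,-0.001,-0.02,0,0,-0.001,-0.03,0,0,-0.001,-0.04,0,0,-0.001,-0.05,0,0,-0.001,-0.058,0,0,-0.001,-0.058,0,0,-0.001,-0.058,0])

```text
t: 14.33
tool_pos: [0.5531, -0.224, 0.2161]
tool_rot: [2.036, 2.39, 0.0]
contact_force: [0.0, 0.4, -1.8]
opening: 0.0213
```

```bash
python3 -c "
from h import *
go((.5446+.0179,-.1684-.1106,.216),1.732)"
```

```text
t 14.33 pos [ 0.5531 -0.224   0.2161] yaw 1.7301 F [ 0.0002  0.3874 -1.7502] M [ 0.0026 -0.0092  0.0019] open 0.0213 q [-0.5093 -0.0054  1.6975 -0.0004  1.4473 -2.2393] tilt [ 0.0017 -0.0014 -1.    ]
  shift [-0.0558  0.0005  0.0002] roll -0.0019
```

Emit:
step_arm(targets=[-0.012,0,0,0,-0.03,0,0,0,-0.048,0,0,0,-0.0558,0,0,0,-0.0558,0,0,0,-0.0558,0,0,0])

```text
t: 14.83
tool_pos: [0.5618, -0.28, 0.2156]
tool_rot: [2.039, 2.389, 0.0]
contact_force: [0.5, 0.6, -0.4]
opening: 0.0215
```

```bash
python3 look.py 15;  python3 -c "
from h import *
go((.5446+.0179,-.1684-.1106,.186),1.732)"
```

```text
exp tip [ 0.6182 -0.2714  0.1309]
t 14.88 pos [ 0.5618 -0.2794  0.2157] yaw 1.7293 F [-0.6399  0.7282 -2.1197] M [-0.0091  0.0166  0.0178] open 0.0216 q [-0.5801  0.0675  1.6237  0.0002  1.4493 -2.3094] tilt [ 0.001  -0.0004 -1.    ]
  shift [0. 0. 0.] roll -0.0027
t 14.88 pos [ 0.5618 -0.2794  0.2157] yaw 1.7293 F [-0.6399  0.7282 -2.1197] M [-0.0091  0.0166  0.0178] open 0.0216 q [-0.5801  0.0675  1.6237  0.0002  1.4493 -2.3094] tilt [ 0.001  -0.0004 -1.    ]
  shift [0.0003 0.0007 0.0297] roll -0.0027
```

View pics/side15.png

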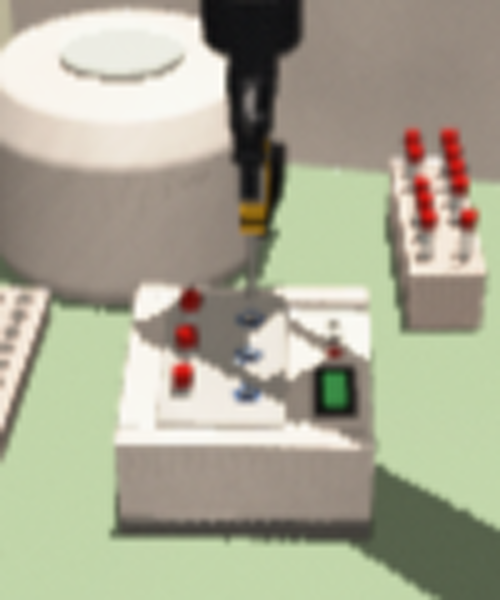

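Aligned above the right port (crop 250,318). I lower it.

Emit:
step_arm(targets=[0,0.0007,0.005,0,0,0.0007,0.01,0,0,0.0007,0.014,0,0,0.0007,0.018,0,0,0.0007,0.022,0,0,0.0007,0.026,0,0,0.0007,0.03,0,0,0.0007,0.036,0,0,0.0007,0.042,0,0,0.0007,0.048,0,0,0.0007,0.05,0,0,0.0007,0.05,0])

```text
t: 15.88
tool_pos: [0.562, -0.279, 0.1644]
tool_rot: [-2.038, -2.39, -0.0]
contact_force: [0.2, -0.3, -1.0]
opening: 0.0215
```

Emit:
step_arm(targets=[0,0,0.004,0,0,0,0.008,0,0,0,0.012,0,0,0,0.016,0,0,0,0.019,0,0,0,0.019,0])

```text
t: 16.38
tool_pos: [0.5619, -0.2788, 0.1445]
tool_rot: [-2.038, -2.389, -0.0]
contact_force: [1.2, -0.8, -2.1]
opening: 0.0213
```

```bash
python3 look.py 16
```

```text
exp tip [ 0.6183 -0.2709  0.0601]
t 16.43 pos [ 0.5619 -0.2789  0.1449] yaw 1.7292 F [-0.4872  0.748  -1.468 ] M [-0.0394  0.0194 -0.0183] open 0.0216 q [-0.5794  0.1248  1.6837  0.0002  1.3344 -2.3086] tilt [-0.001   0.0009 -1.    ]
  shift [0. 0. 0.] roll -0.0028
```

View pics/side16.png

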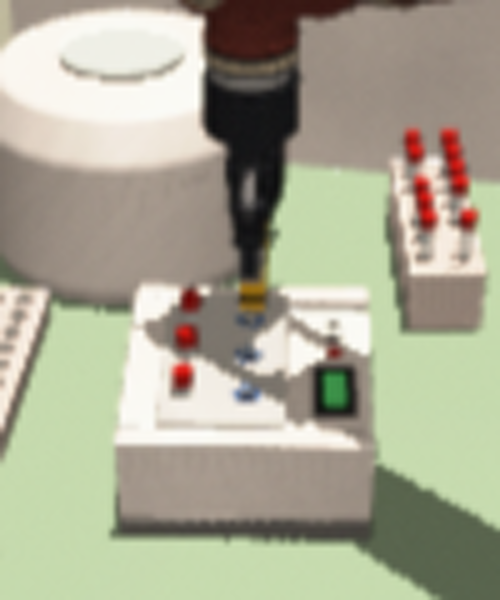

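Past the spacer depth with no force, so this is the clear port. About 14 mm to go (shoulder contact expected near TCP 0.131).

Emit:
step_arm(targets=[0,0,0.004,0,0,0,0.008,0,0,0,0.011,0,0,0,0.013,0,0,0,0.015,0,0,0,0.017,0,0,0,0.017,0])

```text
t: 17.02
tool_pos: [0.5622, -0.279, 0.1303]
tool_rot: [-2.038, -2.389, -0.0]
contact_force: [-3.1, 2.5, 8.0]
opening: 0.0213
```

```bash
python3 look.py 17
```

```text
exp tip [ 0.6186 -0.271   0.0455]
t 17.07 pos [ 0.5622 -0.279   0.1303] yaw 1.7294 F [-3.4015  1.3075  8.3466] M [ 0.4328  0.7489 -0.0358] open 0.0216 q [-0.5791  0.1394  1.6935  0.0002  1.3098 -2.3086] tilt [-0.0008  0.0007 -1.    ]
  shift [0. 0. 0.] roll -0.0026
```

View pics/side17.png

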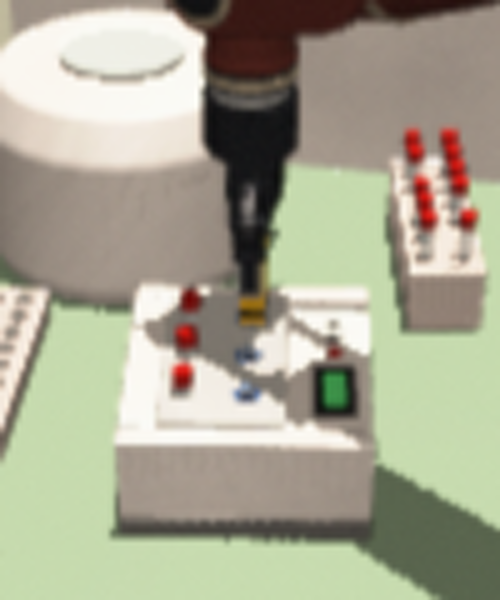

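Emit:
step_arm(targets=[0,0,0,0,0,0,0,0,0,0,0,0,0,0,0,0,0,0,0,0,0,0,0,0], grip=0.05)

```text
t: 17.57
tool_pos: [0.562, -0.2789, 0.1299]
tool_rot: [-2.038, -2.389, 0.0]
contact_force: [-0.2, 0.7, 0.2]
opening: 0.0503
```

Emit:
step_arm(targets=[0,0,-0.01,0,0,0,-0.03,0,0,0,-0.06,0,0,0,-0.09,0,0,0,-0.12,0,0,0,-0.15,0,0,-0.03,-0.15,0,0,-0.06,-0.15,0,0,-0.1,-0.15,0,0,-0.14,-0.15,0,0,-0.14,-0.15,0])

```text
t: 18.48
tool_pos: [0.4193, -0.3016, 0.2803]
tool_rot: [-2.041, -2.384, 0.003]
contact_force: [1.4, -0.8, 0.0]
opening: 0.0502
```

```bash
python3 look.py 18
python3 - <<'E'
from h import *
p=imaging.get_image('side')
T=imaging.get_image('top');save(T,'top18.png')
cv2.imwrite('pics/side18b.png',cv2.resize(p['color'][110:190,220:300,::-1],None,fx=7,fy=7,interpolation=cv2.INTER_CUBIC))
cv2.imwrite('pics/top18c.png',cv2.resize(T['color'][130:220,270:360,::-1],None,fx=6,fy=6,interpolation=cv2.INTER_CUBIC))
ax=np.array([.5615,-.279])
for z in (.1,.176): print((proj(p,[*ax,z])-[220,110])*7,(proj(T,[*ax,z])-[270,130])*6)
E
```

```text
exp tip [ 0.4781 -0.2935  0.1959]
t 18.53 pos [ 0.4217 -0.3015  0.2807] yaw 1.726 F [-0.6731 -0.5542  0.0515] M [ 0.0401 -0.0192 -0.0462] open 0.0501 q [-0.7641 -0.2297  1.796  -0.0004  1.576  -2.4901] tilt [-0.0008  0.0002 -1.    ]
  shift [0. 0. 0.] roll -0.006
[276.1088 231.336 ] [352.9103 229.5049]
[276.2095 119.0422] [371.6239 209.9886]
```

View pics/side18b.png

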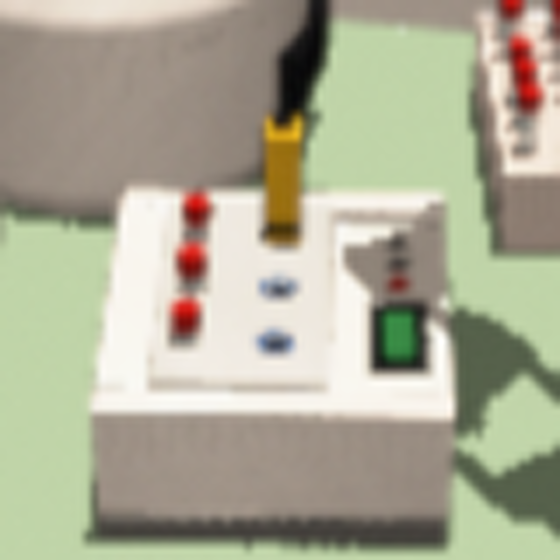

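View pics/top18c.png

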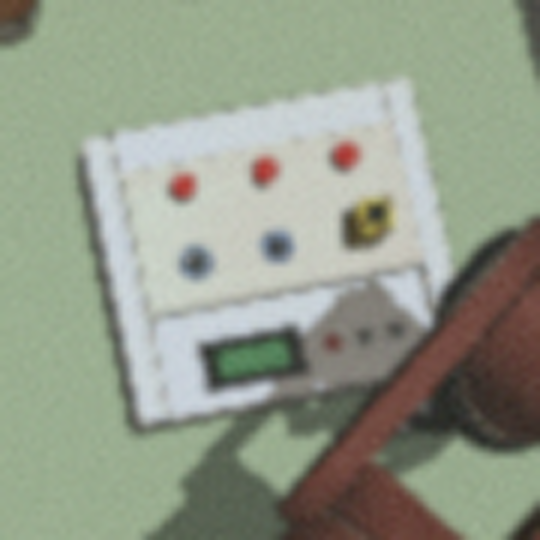

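View pics/top18.png

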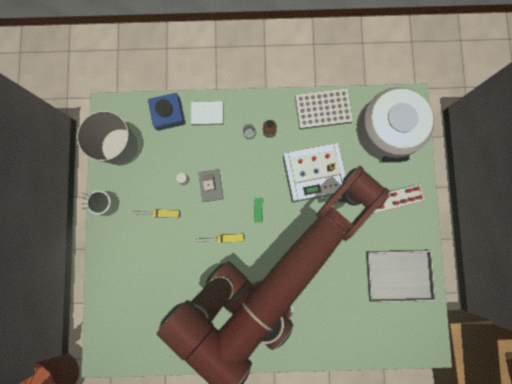

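```bash
python3 -c "
from h import *
print(monitor.get_obs()['dq']); print(ticket.finish_job())"
```

```text
[ 0.0217  0.0295 -0.0192  0.     -0.0024  0.    ]
the job is handed in; nothing more can be done
None
```

I took the probe out of the leaning holder and stood it in the right port. It went fully home there; I then let go, backed the arm away and handed in the job at about 18.6 s. No verdict is reported, so what follows rests on my own checks.

- **Getting it upright:** the tool only points down, so I set the tilted tip in the left port's mouth. I then moved the gripper over it so the handle pivoted upright between the pads.
- **Finding the clear port:** the left and middle ports both stopped the stem about 40 mm down, with 11–15 N at the same height. The right port had no resistance past that depth, and the shoulder came to rest within about 1 mm of the expected height, at about 8 N.
- **Last checks:** after release the side picture shows the whole handle standing on the block's face. It looks about 0.03 rad off vertical at most, within the 0.08 limit. The last full top picture shows no bystander visibly moved (judged by eye, not measured). The gripper was well clear of everything.
- **Disagreement:** the two cameras differed by about 3.5 mm sideways on where the ports are. I used a value in between, and the probe went in without trouble.

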